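# Nudge a chopping board onto its two locating pins

### The arm

A 6-joint arm with a two-finger parallel gripper is mounted at the origin on a cart in front of the work surface, level with it; the furniture and walls round the work are solid. World frame = base frame: x ahead of the robot, y to its left, z up, the work surface at z = 0. Lengths are in m, angles in degrees, forces in N, time in s.
With the tool pointing down it reaches from about 0.35 to 0.875 m from the base axis. Payload 4.2 kg.
Tool frame: the origin (TCP) lies midway between the tips of the shut fingers; the grasp point (between the pads) lies 19 mm behind it (r.pinch_z is the distance from the TCP to the grasp point, in m); z points along the fingers, y is the line along which they close (so a half turn about z gives the same grasp; the last joint's range is limited). The gripper opens to 87 mm and grips with 3 to 60 N. Pads are 19 mm wide; open, the fingers measure 117 mm over their backs; the gripper's body (75 mm by 190 mm) begins 51 mm behind the grasp point.
Start: joints at [-49.183, 22.042, 0.453, 0, -68.411, -14.817], TCP at [0.274, -0.562, 0.223] pointing down, gripper open.
Joint ranges: [-179.83, 179.83], [-69.29, 118.12], [-61.27, 80.66], [-181.25, 117.63], [-171.15, -9.14], [-177.46, 177.46]. Speed limits (degrees/s): [159.86, 159.86, 180, 180, 180, 180].

### API

Orientations are given as a 3x3 rotation matrix whose columns are the frame's x, y, z axes.
In Python, from station import r, imaging, models gives the robot as it stands. The module is installed in compiled form; this text tells all that it offers.
- The arm moves only by the tool apply_moves, never from a script. Its argument "moves" is a list of rows, each a list of 2 entries, a list of its own where there are three numbers: the shift along the tool's x, y, z in m, then the turn about the tool's z in degrees. A call has 1 to 5 rows; each row shifts and turns the commanded pose from where the row before left it, along the tool's axes as they then stand; what a row does not reach is not made up. A row lasts 1/12 s, in which the tool goes at most 41.7 mm and 7.16 degrees, less where a joint would pass 70% of its speed; a pose out of reach is approached as far as the arm can. A call is refused whole if a number of a shift passes 0.0417 or a number of a turn 7.16, either way. A call with a gripper value outside its range is refused whole. "hand" is the finger opening in m, from 0 to 0.087, set as the call begins (left out, the last holds). The fingers move at their own pace and stop on an object; the grip force is fixed at half the most. Time passes only in rows, so rows that do not move let the fingers close. It gives the time, the measured TCP pose, the force, the opening and the grip force at its end, in the units of the state.
- r.sense(): the state, without advancing time (a new reading comes with each control period).
- imaging.capture(name): name is "scene" or "top"; returns a dict with "frame" (400x640x3 uint8, blue, green, red), "intrinsics" (3x3 intrinsics, pixels), "eye" and "orientation" of the camera in the world. Camera axes: x right, y down, z forward; pixel columns grow to the right and rows downward; lengths in m; the calibration is good to about 2 mm. A picture is of the moment at which its call begins. There is no depth.
- r.finish_job(): hands the job in; it is judged then, once.
Trained networks look in a picture, given as the dict that the camera call returned (one of the last four; its "shot" number tells which), for a name from the list of things; names that differ only in an ending like _2 or _b are one class to them, and where a whole thing is asked for, a point or a joint stands for the part that bears it (a point fixed in the world has none). Each returns a list of dicts, best first, with "confidence" (0 to 1); they miss things now and then, are a little off and sometimes report something else, mostly with a low value. They report only what shows in the picture. A call takes as long as a camera call. They do not tell look-alikes from the thing itself.
- models.cut_out(picture, target): "region" (400x640 bool, what is visible of it) and "extent" ([left, top, width, height] as shares, 0 to 1, of the picture: columns of its width, rows of its height, round what is visible of it).
- models.place_of(picture, target): "at" ([column, row] as shares, 0 to 1, of the picture: columns of its width, rows of its height: a listed point, or the origin of a listed thing).
The state is a dict: "time_s": time; "joints": joint angles; "joint_velocities": joint speeds; "effort": joint torques, N m; "tcp_pos": TCP position; "ee_rot": TCP orientation; "wrist_force": force on the tool from outside, world axes, zero at the start; "moment": the same for the moment, N m; "gripper_width": opening from 0.0 (shut) to 1.0 (fully open); "gripper_force": force on a finger pad.
Only numpy, scipy, OpenCV 4.12 (cv2) and the standard library are available. Lean on these libraries where they do the work, as an engineer would, in place of code of your own. Each camera call takes 0.05 s, during which the arm holds its last target. There are 200 camera calls.

### The job

With the fingertips only, push the wooden chopping board about on its metal station, back against the upstand and sideways to the right, until its two holes drop over the two pins and it lies flat on the deck. Do not lift the board, leave all the other things where they are, and take the hand away at the end.

Things in the scene. Friction and masses are not known exactly. Their poses are not given: they have to be found in the camera images.
- station: Fixed pale metal board station: deck 180 mm deep (x) by 290 mm wide (y), its top 12 mm above the worktop. Along the far side an upstand, 250 mm long, 28 mm above the deck, near face at station x = +65.5 mm. Two pins at x = +20, y = +60 and -60 mm. Origin: centre of the underside, on the worktop; x points to the upstand (away from the robot), y left, z up; yaw -0.25 to 0.08
- pin_left (a point): centre of the left pin (+y) at deck height; dark, round, 14 mm across, rounded top 8 mm above the deck. Both holes over both pins: the board's rear drops 8 mm, it lies flat, and the pins hold it within 3 mm each way
- pin_right (a point): centre of the right pin (-y) at deck height; same shape as the left one
- board: Loose brown wooden chopping board 130 (x) by 180 (y) by 14 mm, 0.3 to 0.6 kg. Origin: centre of its underside; axes as the station's when seated, then origin over the station's. Starts askew, 24 to 30 mm short of its seat (towards the robot), 18 to 45 mm to the left, tilted 4 degrees: near edge on the deck, rear on the pin tops; it slides there
- hole_left (a point): centre at the underside of the board's left through hole, 20 mm diameter, at board x = +20, y = +60 mm. With the board's far edge flat against the upstand both holes are in line with the pins front to back within 1 mm, so only a sideways slide is left
- hole_right (a point): the same of the right hole, at board x = +20, y = -60 mm
- salt_shaker: Bystander, leave alone: small glass salt shaker with a pale grey top and white contents, 31 mm wide, 57 mm tall; origin at the centre of its underside
- coffee_pod_a: Bystander, leave alone: white coffee pod with a reddish-brown lid, 51 mm wide, 43 mm tall; origin at the centre of its underside
- jar_1: Bystander, leave alone: glass jar with a dark brown lid, 71 x 76 mm, 98 mm tall; origin at the centre of its underside
- tin_1: Bystander, leave alone: short fruit tin with a red and yellow wrapper, 76 mm wide, 58 mm tall; origin at the centre of its underside
- tin_2: Bystander, leave alone: dark blue food tin with a gold rim, 57 mm wide, 72 mm tall; origin at the centre of its underside
Mind the look-alikes: they are no part of the job. There is more than one size of the board; the job needs the larger.

How it is judged:
By the outcome, as a careful person would: the job done as asked, in the order asked, and still so for the second after the job is handed in, with the robot touching nothing.
It also fails if it takes over 45 s, if anything falls off the work surface, if the arm or the gripper's body presses on something with over 40 N, if the wrist force passes 120 N, or if a joint passes its speed limit or range.

## Working session

There is one attempt and no reset: what is moved stays moved. The work goes in short steps, Python scripts to look and compute and a tool call to move; the robot and the scene stay as the last step left them, time stands still between calls to the robot, and variables do not carry over. Pictures are saved under pics/ and viewed, at most 10 in all, crops included, and the job is handed in when it is done.

Besides the shell and the picture viewer there is one more tool, called after "Emit:" in YAML: its name, and indented under it one key for each argument. apply_moves: Moves the arm, as the interface text tells. Its arguments: {"type":"object","properties":{"moves":{"type":"array"},"hand":{"type":"number"}},"required":["moves"]}

```bash
mkdir -p pics
cat > h.py <<'E'
import numpy as np, cv2
from station import r, imaging, models
def ray(p,uv):
    K=np.array(p["intrinsics"]);R=np.array(p["orientation"]);d=R@np.linalg.inv(K)@np.array([uv[0],uv[1],1.]);return np.array(p["eye"]),d
def at_z(p,uv,z):
    e,d=ray(p,uv);return e+d*(z-e[2])/d[2]
def proj(p,X):
    c=np.array(p["orientation"]).T@(np.array(X)-np.array(p["eye"]));q=np.array(p["intrinsics"])@c;return q[:2]/q[2]
E
python3 - <<'E'
from h import *
np.set_printoptions(precision=4,suppress=True)
ims=[]
for n in("top","scene"):
    p=imaging.capture(n);ims.append(p["frame"]);cv2.imwrite(f"pics/{n}0.png",p["frame"])
    print(n,p["eye"],np.array(p["orientation"]).tolist(),np.array(p["intrinsics"]).tolist())
    for t,z in (("station",0),("pin_left",.012),("pin_right",.012),("board",.014),("hole_left",.02),("hole_right",.02),("salt_shaker",0),("coffee_pod_a",0),("jar_1",0),("tin_1",0)):
        for o in models.place_of(p,t)[:3]:
            uv=np.array(o["at"])*[640,400];print(t,round(o["confidence"],2),uv.round(1),at_z(p,uv,z))
s=r.sense();print(s["tcp_pos"],np.array(s["ee_rot"]),s["wrist_force"],s["time_s"])
E
```

```text
top [0.4249 0.0449 1.3585] [[-0.01706207827057063, -0.9972788119642249, 0.07172068524709634], [-0.9998140719718833, 0.01766194465444739, 0.007738035798891175], [-0.008983705921868094, -0.07157532338905205, -0.9973947393633384]] [[385.08413725200836, 0.0, 323.0211893360171], [0.0, 385.08413725200836, 197.67485489691398], [0.0, 0.0, 1.0]]
station 0.96 [326.2 197.8] [0.5219 0.0442 0.    ]
pin_left 0.81 [311.  190.2] [0.5488 0.0972 0.012 ]
pin_left 0.57 [234.6 228.3] [0.42   0.3659 0.012 ]
pin_right 0.9 [343.9 191.1] [ 0.5434 -0.0182  0.012 ]
board 0.7 [316.6 202.9] [0.5037 0.0781 0.014 ]
board 0.33 [300.9 205.2] [0.4965 0.133  0.014 ]
hole_left 0.93 [189.5 236.8] [0.3932 0.5209 0.02  ]
hole_left 0.7 [301.8 200.1] [0.514  0.1293 0.02  ]
hole_right 0.8 [178.  219.5] [0.4539 0.5616 0.02  ]
hole_right 0.71 [328.2 200.5] [0.511  0.0374 0.02  ]
hole_right 0.63 [337.6 196. ] [0.5261 0.0044 0.02  ]
salt_shaker 0.46 [381.9 177.5] [ 0.5906 -0.1545  0.    ]
coffee_pod_a 0.56 [265.8 178. ] [0.5963 0.2576 0.    ]
jar_1 0.83 [435.1 187.9] [ 0.5501 -0.3411  0.    ]
tin_1 0.82 [455.  212.5] [ 0.4621 -0
[... 555 characters left out ...]

board 0.9 [323.3 213.3] [0.507  0.0691 0.014 ]
board 0.75 [260.5 333.8] [0.4178 0.5382 0.014 ]
hole_left 0.71 [310.2 223.8] [0.5155 0.1386 0.02  ]
hole_right 0.95 [245.  338.1] [0.4417 0.5715 0.02  ]
hole_right 0.66 [329.8 198.7] [0.5219 0.0007 0.02  ]
hole_right 0.4 [305.5 216.3] [0.547 0.118 0.02 ]
salt_shaker 0.52 [335.7 171.6] [ 0.589  -0.1601  0.    ]
coffee_pod_a 0.76 [270.3 240.1] [0.5954 0.2513 0.    ]
jar_1 0.81 [368. 148.] [ 0.5527 -0.3608  0.    ]
tin_1 0.81 [293.1 291.3] [0.4248 0.3753 0.    ]
tin_1 0.66 [396.1 152.5] [ 0.4441 -0.3944  0.    ]
[ 0.274  -0.5617  0.2225] [[-0.8988 -0.4384 -0.    ]
 [-0.4384  0.8988  0.    ]
 [-0.      0.     -1.    ]] [ 0.1677 -0.0788  0.5214] 1.1
```

Run:
```python
import cv2
a=cv2.imread("pics/top0.png");b=cv2.imread("pics/scene0.png")
cv2.imwrite("pics/c1.png",cv2.resize(a[150:270,150:480],(0,0),fx=2.4,fy=2.4,interpolation=3))
cv2.imwrite("pics/c2.png",cv2.resize(a[165:225,280:380],(0,0),fx=8,fy=8,interpolation=3))
cv2.imwrite("pics/c3.png",cv2.resize(b[140:260,250:400],(0,0),fx=5,fy=5,interpolation=3))
```

```text
(no output)
```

View pics/c1.png

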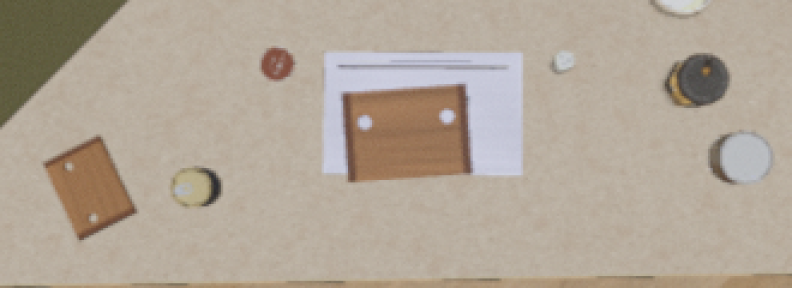

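View pics/c2.png

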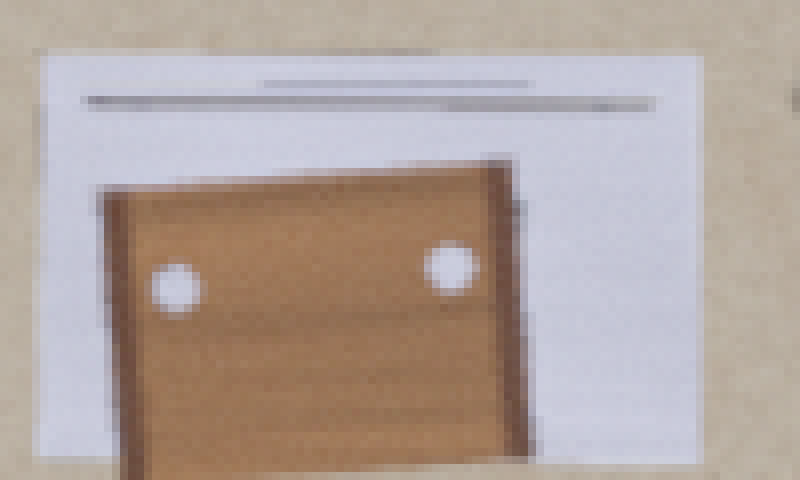

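View pics/c3.png

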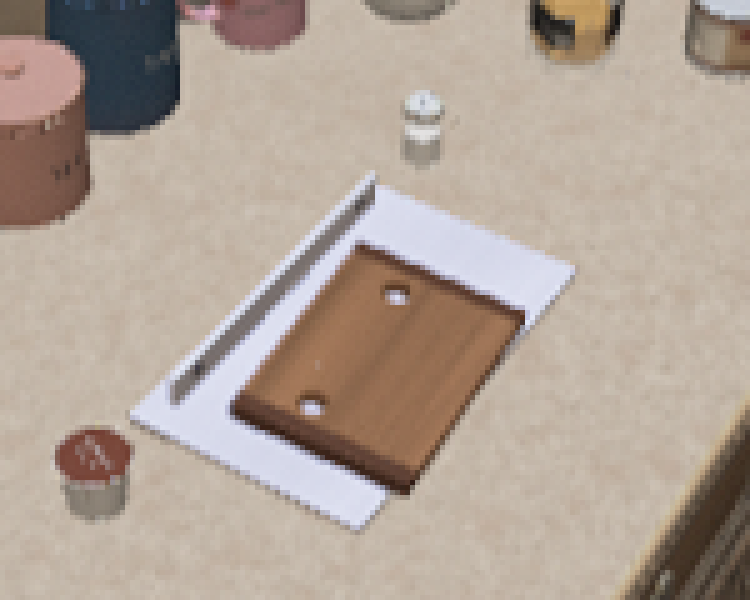

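Candidates: the large board on the station at top px (318,204), and a small look-alike at (187,228), off to the left. I choose the larger, on the station. The crop shows its holes at about (302,201) and (336,198) px. The board is about 27 mm short of its seat, to the left and slightly yawed.

```bash
cat >> h.py <<'E'
from scipy.optimize import least_squares
def rz(a):return np.array([[np.cos(a),-np.sin(a),0],[np.sin(a),np.cos(a),0],[0,0,1]])
def ry(a):return np.array([[np.cos(a),0,np.sin(a)],[0,1,0],[-np.sin(a),0,np.cos(a)]])
def fit(p,P,uv,z,tilt=0):
    P=np.array(P)
    X=lambda q:(rz(q[2])@ry(-tilt)@P.T).T+[q[0],q[1],z]
    f=lambda q:np.ravel([proj(p,x)-u for x,u in zip(X(q),uv)])
    s=least_squares(f,[.52,.05,0]);return s.x,np.abs(s.fun).max()
def rel(st,b):
    d=rz(-st[2])@[b[0]-st[0],b[1]-st[1],0];return d[:2]*1000,np.degrees(b[2]-st[2])
E
python3 - <<'E'
from h import *
np.set_printoptions(precision=4,suppress=True)
p=imaging.capture("top")
c=lambda L,o,s:[(np.array(a)+.5)/s-.5+o for a in L]
o=np.array([280,165])
S=[[.09,.145,.012],[.09,-.145,.012],[-.09,.145,.012],[-.09,-.145,.012]]
st,e=fit(p,S,c([(40,55),(703,55),(33,458),(703,463)],o,8),0);print("station",st,np.degrees(st[2]),e)
t=np.radians(4); z=.012+.065*np.sin(t)
B=[[.065,.09,.014],[.065,-.09,.014],[-.065,-.09,.014],[.02,.06,.014],[.02,-.06,.014]]
b,e=fit(p,B,c([(100,190),(512,160),(535,455),(176,289),(452,268)],o,8),z,t);print("board",b,e,rel(st,b))
p=imaging.capture("scene");o=np.array([250,140])
st2,e=fit(p,[S[i] for i in(1,2,3)],c([(380,185),(358,530),(574,268)],o,5),0);print("station",st2,np.degrees(st2[2]),e)
B=[[-.065,.09,.014],[.065,-.09,.014],[-.065,-.09,.014],[.065,.09,.014],[.02,.06,.014],[.02,-.06,.014]]
b2,e=fit(p,B,c([(410,480),(362,246),(524,314),(236,402),(313,404),(397,292)],o,5),z,t);print("board",b2,e,rel(st2,b2))
# start for near push: tool y along station y
R=rz(st[2]);s=r.sense();T=np.array(s["ee_rot"])
for d in(-.15,-.125):print(d,(R@[d,b[1]-st[1],0])+[st[0],st[1],0])
print(s["tcp_pos"],s["gripper_width"],np.degrees(np.arctan2(T[1,1],T[0,1]))-90-np.degrees(st[2]))
for n in("near edge mid",):print(b[:2]+(rz(b[2])@[-.065,0,0])[:2])
E
```

```text
station [ 0.5251  0.0457 -0.0228] -1.3065839359490723 0.4379227400494585
board [0.496  0.0689 0.0592] 0.4137043476589213 (array([-29.6508,  22.4656]), np.float64(4.699995687561605))
station [ 0.5246  0.0448 -0.0436] -2.498260848785637 1.925114379089507
board [0.497  0.0686 0.0623] 0.9409888565689641 (array([-28.7035,  22.6352]), np.float64(6.06514870360416))
-0.15 [0.3757 0.0723 0.    ]
-0.125 [0.4007 0.0717 0.    ]
[ 0.274  -0.5617  0.2226] 1.0002279534339364 27.307660837907115
[0.4311 0.065 ]
```

Emit:
apply_moves:
  moves:
    - [[-0.03, 0.02, 0], 6.9]
    - [[-0.03, 0.02, 0], 6.9]
    - [[-0.03, 0.03, 0], 6.9]
    - [[-0.02, 0.035, 0], 7.0]
    - [[0, 0.04, 0], 0]
  hand: 0.087

```text
time_s: 1.62
tcp_pos: [0.354, -0.3934, 0.2222]
ee_rot: [[-1.0, 0.019, 0.001], [0.019, 1.0, -0.001], [-0.001, -0.001, -1.0]]
wrist_force: [1.5, 0.2, 0.4]
gripper_width: 0.996
gripper_force: 0.0
```

Emit:
apply_moves:
  moves:
    - [[0, 0.04, 0], 0]
    - [[0, 0.04, 0], 0]
    - [[0, 0.04, 0], 0]
    - [[0, 0.04, 0], 0]
    - [[0, 0.04, 0], 0]

```text
time_s: 2.03
tcp_pos: [0.3544, -0.1926, 0.2228]
ee_rot: [[-1.0, 0.016, 0.001], [0.016, 1.0, -0.0], [-0.001, -0.0, -1.0]]
wrist_force: [1.4, 0.3, 0.9]
gripper_width: 0.997
gripper_force: 0.0
```

Emit:
apply_moves:
  moves:
    - [[0, 0.04, 0], 0]
    - [[0, 0.04, 0], 0]
    - [[0, 0.04, 0], 0]
    - [[0, 0.04, 0], 0]
    - [[0, 0.04, 0], 0]

```text
time_s: 2.45
tcp_pos: [0.3575, 0.0076, 0.2232]
ee_rot: [[-1.0, 0.016, 0.002], [0.016, 1.0, 0.001], [-0.002, 0.001, -1.0]]
wrist_force: [1.3, 0.5, -0.3]
gripper_width: 0.999
gripper_force: 0.0
```

Emit:
apply_moves:
  moves:
    - [[-0.02, 0.03, 0.03], 0.8]
    - [[-0.015, 0.028, 0.04], 0]
    - [[0, 0, 0.04], 0]
    - [[0, 0, 0.04], 0]
    - [[0, 0, 0.03], 0]

```text
time_s: 2.87
tcp_pos: [0.3882, 0.0547, 0.0512]
ee_rot: [[-1.0, 0.029, -0.001], [0.029, 1.0, -0.0], [0.001, -0.0, -1.0]]
wrist_force: [0.2, 0.1, -0.0]
gripper_width: 0.998
gripper_force: 0.0
```

Emit:
apply_moves:
  moves:
    - [[0, 0, 0.015], 0]
    - [[0, 0, 0.008], 0]
    - [[0, 0, 0], 0]
    - [[0, 0, 0], 0]

```text
time_s: 3.2
tcp_pos: [0.3892, 0.0547, 0.0303]
ee_rot: [[-1.0, 0.029, -0.0], [0.029, 1.0, -0.0], [0.0, -0.0, -1.0]]
wrist_force: [-0.1, -0.8, -0.5]
gripper_width: 1.001
gripper_force: 0.0
```

Emit:
apply_moves:
  moves:
    - [[0, 0.012, 0.006], 0]
    - [[0, 0, 0.0055], 0]
    - [[-0.01, 0, 0], 0]
    - [[-0.01, 0, 0], 0]
    - [[0, 0, 0], 0]

```text
time_s: 3.62
tcp_pos: [0.4128, 0.0669, 0.0197]
ee_rot: [[-1.0, 0.03, 0.004], [0.03, 1.0, 0.002], [-0.004, 0.002, -1.0]]
wrist_force: [0.7, -0.2, 0.5]
gripper_width: 1.003
gripper_force: 0.0
```

Emit:
apply_moves:
  moves:
    - [[-0.003, 0, 0], 0]
    - [[-0.003, 0, 0], 0]
    - [[-0.003, 0, 0], 0]
    - [[-0.003, 0, 0], 0]
    - [[0, 0, 0], 0]

```text
time_s: 4.03
tcp_pos: [0.4203, 0.0649, 0.0186]
ee_rot: [[-1.0, 0.03, -0.003], [0.03, 1.0, -0.001], [0.003, -0.001, -1.0]]
wrist_force: [-3.4, -0.9, 2.6]
gripper_width: 0.999
gripper_force: 1.8
```

Emit:
apply_moves:
  moves:
    - [[-0.003, 0, 0], 0]
    - [[-0.003, 0, 0], 0]
    - [[-0.003, 0, 0], 0]
    - [[-0.003, 0, 0], 0]
    - [[0, 0, 0], 0]

```text
time_s: 4.45
tcp_pos: [0.4342, 0.0655, 0.0188]
ee_rot: [[-1.0, 0.03, 0.001], [0.03, 1.0, 0.0], [-0.001, 0.0, -1.0]]
wrist_force: [-1.1, 0.7, -0.4]
gripper_width: 1.0
gripper_force: 0.5
```

Emit:
apply_moves:
  moves:
    - [[-0.003, 0, 0], 0]
    - [[-0.003, 0, 0], 0]
    - [[-0.003, 0, 0], 0]
    - [[0, 0, 0], 0]

```text
time_s: 4.78
tcp_pos: [0.443, 0.0649, 0.0187]
ee_rot: [[-1.0, 0.03, 0.0], [0.03, 1.0, -0.0], [-0.0, -0.0, -1.0]]
wrist_force: [-1.8, -1.2, 0.6]
gripper_width: 1.0
gripper_force: 0.7
```

Run:
```python
from h import *
a=imaging.capture("top")["frame"];b=imaging.capture("scene")["frame"]
m=np.hstack([cv2.resize(a[160:225,285:375],(400,289),interpolation=3),cv2.resize(b[165:245,270:380],(397,289),interpolation=3)])
cv2.imwrite("pics/d1.png",m)
```

```text
(no output)
```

View pics/d1.png

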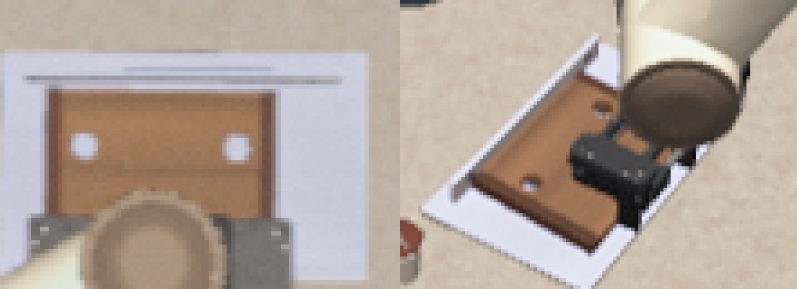

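The board is square to the upstand with a gap of a few mm (holes at about (84,147) and (237,149) in the left half of the view). I'll push on until the force rises.

Emit:
apply_moves:
  moves:
    - [[-0.003, 0, 0], 0]
    - [[-0.002, 0, 0], 0]
    - [[0, 0, 0], 0]

```text
time_s: 5.13
tcp_pos: [0.4475, 0.0648, 0.0187]
ee_rot: [[-1.0, 0.03, -0.0], [0.03, 1.0, -0.0], [0.0, -0.0, -1.0]]
wrist_force: [-2.4, -1.0, -0.5]
gripper_width: 1.0
gripper_force: 1.2
```

Emit:
apply_moves:
  moves:
    - [[-0.002, 0, 0], 0]
    - [[-0.001, 0, 0], 0]
    - [[0, 0, 0], 0]

```text
time_s: 5.38
tcp_pos: [0.4499, 0.0646, 0.0187]
ee_rot: [[-1.0, 0.03, -0.001], [0.03, 1.0, -0.0], [0.001, -0.001, -1.0]]
wrist_force: [-3.8, 0.0, 0.9]
gripper_width: 1.0
gripper_force: 2.2
```

Emit:
apply_moves:
  moves:
    - [[-0.002, 0, 0], 0]
    - [[-0.001, 0, 0], 0]
    - [[0, 0, 0], 0]

```text
time_s: 5.63
tcp_pos: [0.4505, 0.064, 0.0186]
ee_rot: [[-1.0, 0.029, -0.006], [0.029, 1.0, -0.002], [0.006, -0.002, -1.0]]
wrist_force: [-11.4, 2.3, 7.9]
gripper_width: 0.998
gripper_force: 5.6
```

Emit:
apply_moves:
  moves:
    - [[-0.002, 0, 0], 0]
    - [[0, 0, 0], 0]
    - [[0, 0, 0], 0]

```text
time_s: 5.88
tcp_pos: [0.4507, 0.0635, 0.0184]
ee_rot: [[-1.0, 0.029, -0.009], [0.029, 1.0, -0.003], [0.009, -0.003, -1.0]]
wrist_force: [-14.9, 4.5, 11.0]
gripper_width: 1.0
gripper_force: 7.7
```

Emit:
apply_moves:
  moves:
    - [[0.015, 0, 0], 0]
    - [[0.02, 0, 0], 0]
    - [[0, 0, -0.04], 0]
    - [[0, 0, -0.04], 0]
    - [[0, 0, 0], 0]

```text
time_s: 6.3
tcp_pos: [0.427, 0.0688, 0.1061]
ee_rot: [[-0.999, 0.026, 0.018], [0.026, 1.0, 0.007], [-0.018, 0.008, -1.0]]
wrist_force: [1.2, 0.6, 0.2]
gripper_width: 1.001
gripper_force: 0.0
```

Run:
```python
from h import *
np.set_printoptions(precision=4,suppress=True)
print(r.sense()["joints"])
p=imaging.capture("top");a=p["frame"]
for t in("hole_left","hole_right","pin_left","pin_right"):
    for o in models.place_of(p,t)[:3]:
        uv=np.array(o["at"])*[640,400];print(t,round(o["confidence"],2),uv.round(1),at_z(p,uv,.032))
cv2.imwrite("pics/e1.png",cv2.resize(a[165:225,285:375],(0,0),fx=8,fy=8,interpolation=3))
```

```text
[  30.9662   10.4778  -35.6501    0.2484  -42.7587 -122.6504]
hole_left 0.88 [187.3 240.5] [0.381 0.524 0.032]
hole_left 0.71 [301.  193.4] [0.5364 0.1311 0.032 ]
hole_left 0.3 [311.5 191.8] [0.5413 0.0947 0.032 ]
hole_right 0.88 [336.7 188.2] [0.5523 0.0073 0.032 ]
hole_right 0.85 [176.6 220.2] [0.4513 0.5618 0.032 ]
pin_left 0.88 [309.6 189.8] [0.5484 0.101  0.032 ]
pin_right 0.87 [345.8 192.3] [ 0.5374 -0.0238  0.032 ]
```

View pics/e1.png

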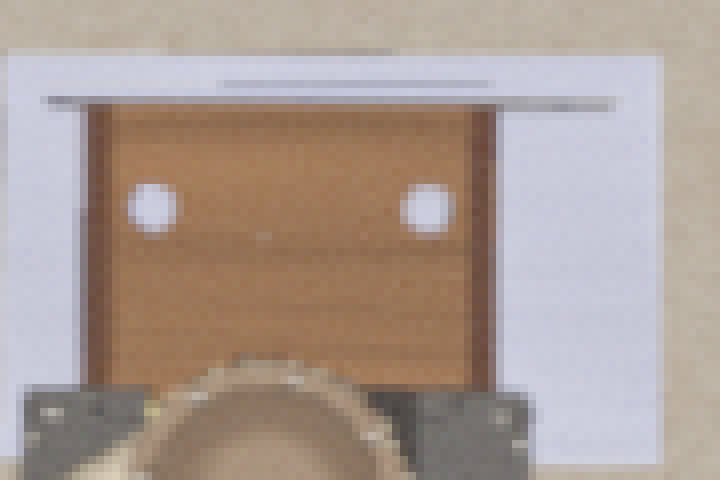

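Board is flat against the upstand; holes at (304,191) and (338.5,191) px, about 19 mm left of the seat. Next I turn the hand -90° and go round to the left edge.

Emit:
apply_moves:
  moves:
    - [[-0.013, 0, 0], -7]
    - [[-0.013, 0, 0], -7]
    - [[-0.013, 0, 0], -7]
    - [[-0.013, 0, 0], -7]
    - [[-0.013, 0, 0], -7]

```text
time_s: 6.97
tcp_pos: [0.4833, 0.079, 0.0973]
ee_rot: [[-0.833, -0.553, -0.002], [-0.553, 0.833, -0.001], [0.003, 0.0, -1.0]]
wrist_force: [-0.4, 0.1, 0.7]
gripper_width: 0.999
gripper_force: 0.0
```

Emit:
apply_moves:
  moves:
    - [[-0.014, 0, 0], -7]
    - [[-0.014, 0, 0], -7]
    - [[-0.014, 0, 0], -7]
    - [[-0.014, 0, 0], -7]
    - [[-0.014, 0, 0], -7]

```text
time_s: 7.38
tcp_pos: [0.5301, 0.13, 0.0969]
ee_rot: [[-0.365, -0.931, -0.002], [-0.931, 0.365, -0.002], [0.002, 0.002, -1.0]]
wrist_force: [0.6, -0.2, 1.0]
gripper_width: 0.998
gripper_force: 0.0
```

Emit:
apply_moves:
  moves:
    - [[-0.016, 0, 0], -7]
    - [[-0.016, 0, 0], -7]
    - [[-0.016, 0, 0], -6]
    - [[0, 0, 0], 0]
    - [[0, 0, 0], 0]

```text
time_s: 7.8
tcp_pos: [0.5415, 0.1764, 0.0971]
ee_rot: [[-0.031, -1.0, -0.002], [-1.0, 0.031, -0.002], [0.002, 0.002, -1.0]]
wrist_force: [-0.0, 0.0, 0.1]
gripper_width: 1.004
gripper_force: 0.0
```

Emit:
apply_moves:
  moves:
    - [[-0.012, 0.017, 0.01], 0]
    - [[0, 0, 0.03], 0]
    - [[0, 0, 0.025], 0]
    - [[0, 0, 0.009], 0]
    - [[0, 0, 0], 0]

```text
time_s: 8.22
tcp_pos: [0.5233, 0.1868, 0.022]
ee_rot: [[-0.032, -0.999, -0.006], [-0.999, 0.032, -0.004], [0.004, 0.006, -1.0]]
wrist_force: [0.8, -0.8, 0.6]
gripper_width: 0.998
gripper_force: 0.0
```

Emit:
apply_moves:
  moves:
    - [[0, 0, 0.0035], 0]
    - [[0.006, 0, 0], 0]
    - [[0.006, 0, 0], 0]
    - [[0, 0, 0], 0]

```text
time_s: 8.55
tcp_pos: [0.5252, 0.1757, 0.0223]
ee_rot: [[-0.031, -1.0, 0.001], [-1.0, 0.031, 0.001], [-0.001, -0.001, -1.0]]
wrist_force: [-0.5, -0.4, -0.8]
gripper_width: 0.999
gripper_force: 0.0
```

Emit:
apply_moves:
  moves:
    - [[0.004, 0, 0.0033], 0]
    - [[0.003, 0, 0], 0]
    - [[0.003, 0, 0], 0]
    - [[0.002, 0, 0], 0]
    - [[0, 0, 0], 0]

```text
time_s: 8.97
tcp_pos: [0.5245, 0.1647, 0.0182]
ee_rot: [[-0.03, -1.0, 0.0], [-1.0, 0.03, 0.0], [-0.0, -0.0, -1.0]]
wrist_force: [-0.1, 0.7, 0.7]
gripper_width: 1.001
gripper_force: 0.1
```

Emit:
apply_moves:
  moves:
    - [[0.002, 0, 0], 0]
    - [[0.002, 0, 0], 0]
    - [[0.002, 0, 0], 0]
    - [[0.002, 0, 0], 0]
    - [[0, 0, 0], 0]

```text
time_s: 9.38
tcp_pos: [0.5244, 0.1564, 0.018]
ee_rot: [[-0.03, -1.0, 0.0], [-1.0, 0.03, -0.0], [0.0, -0.0, -1.0]]
wrist_force: [0.2, 2.2, 0.2]
gripper_width: 1.002
gripper_force: 0.7
```

Pushing; the seat is expected at y ≈ 0.1455, so I go slowly from here.

Emit:
apply_moves:
  moves:
    - [[0.002, 0, 0], 0]
    - [[0.002, 0, 0], 0]
    - [[0.002, 0, 0], 0]
    - [[0.001, 0, 0], 0]
    - [[0, 0, 0], 0]

```text
time_s: 9.8
tcp_pos: [0.5239, 0.1493, 0.0179]
ee_rot: [[-0.03, -1.0, -0.0], [-1.0, 0.03, -0.0], [0.0, 0.0, -1.0]]
wrist_force: [0.0, 0.9, -0.4]
gripper_width: 0.999
gripper_force: 0.4
```

Emit:
apply_moves:
  moves:
    - [[0.001, 0, 0], 0]
    - [[0.001, 0, 0], 0]
    - [[0.001, 0, 0], 0]
    - [[0, 0, 0], 0]

```text
time_s: 10.13
tcp_pos: [0.5239, 0.1466, 0.0179]
ee_rot: [[-0.03, -1.0, -0.0], [-1.0, 0.03, -0.0], [0.0, 0.0, -1.0]]
wrist_force: [-0.6, 1.0, -1.1]
gripper_width: 0.998
gripper_force: 1.2
```

Run:
```python
from h import *
a=imaging.capture("top")["frame"];b=imaging.capture("scene")["frame"]
m=np.hstack([cv2.resize(a[160:225,285:375],(400,289),interpolation=3),cv2.resize(b[165:245,270:380],(397,289),interpolation=3)])
cv2.imwrite("pics/f1.png",m)
```

```text
(no output)
```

View pics/f1.png

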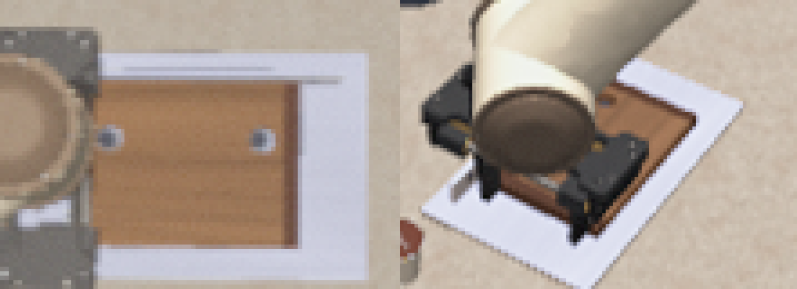

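The pins now show inside the holes (top view (108,138) and (260,139)). I'll take the hand away and check that the board lies flat.

Emit:
apply_moves:
  moves:
    - [[-0.02, 0, 0], 0]
    - [[-0.03, 0, 0], 0]
    - [[0, 0, -0.04], 0]
    - [[0, 0, -0.04], 0]
    - [[0, 0, -0.04], 0]

```text
time_s: 10.65
tcp_pos: [0.5249, 0.1962, 0.1383]
ee_rot: [[-0.029, -1.0, -0.003], [-1.0, 0.029, -0.003], [0.003, 0.003, -1.0]]
wrist_force: [1.2, 0.2, -0.6]
gripper_width: 0.998
gripper_force: 0.0
```

Emit:
apply_moves:
  moves:
    - [[-0.03, 0.04, 0], 0]
    - [[-0.03, 0.04, 0], 0]
    - [[-0.03, 0.03, 0], 0]
    - [[-0.03, 0, 0], 0]
    - [[0, 0, 0], 0]

```text
time_s: 11.07
tcp_pos: [0.4326, 0.3129, 0.1389]
ee_rot: [[-0.024, -1.0, 0.003], [-1.0, 0.024, 0.002], [-0.002, -0.003, -1.0]]
wrist_force: [0.9, -0.1, -0.1]
gripper_width: 1.001
gripper_force: 0.0
```

Run:
```python
from h import *
a=imaging.capture("top")["frame"];b=imaging.capture("scene")["frame"]
m=np.hstack([cv2.resize(a[165:225,285:375],(400,267),interpolation=3),cv2.resize(b[165:245,270:390],(400,267),interpolation=3)])
n=np.hstack([cv2.resize(a[180:205,300:350],(400,200),interpolation=3),cv2.resize(b[180:220,300:380],(400,200),interpolation=3)])
cv2.imwrite("pics/g1.png",np.vstack([m,n]))
```

```text
(no output)
```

View pics/g1.png

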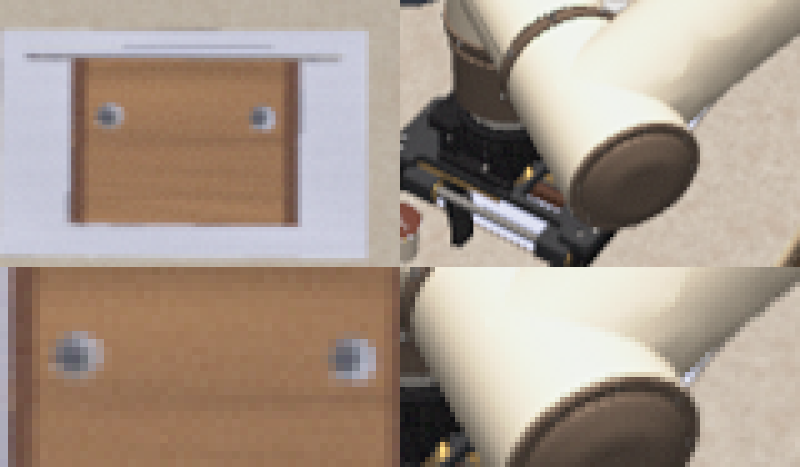

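Top view: the board is centred on the station, with pins inside both holes. The scene view is blocked by the arm, so I'll clear it to check flatness.

Emit:
apply_moves:
  moves:
    - [[0, 0.02, -0.04], 0]
    - [[0, 0.02, -0.04], 0]
    - [[0.04, 0.015, -0.02], 0]
    - [[0.04, 0, 0], 0]
    - [[0.04, 0, 0], 0]

```text
time_s: 11.58
tcp_pos: [0.3784, 0.1934, 0.2314]
ee_rot: [[-0.029, -1.0, 0.002], [-1.0, 0.029, 0.002], [-0.002, -0.002, -1.0]]
wrist_force: [0.3, -0.3, -0.1]
gripper_width: 1.002
gripper_force: 0.0
```

Emit:
apply_moves:
  moves:
    - [[0.04, 0, 0], 0]
    - [[0.04, 0, 0], 0]
    - [[0.04, 0, 0], 0]
    - [[0.04, 0, 0], 0]
    - [[0.04, 0, 0], 0]

```text
time_s: 12.0
tcp_pos: [0.3715, -0.0078, 0.2303]
ee_rot: [[-0.031, -1.0, 0.0], [-1.0, 0.031, -0.0], [0.0, -0.0, -1.0]]
wrist_force: [1.0, -0.1, -0.7]
gripper_width: 1.001
gripper_force: 0.0
```

Emit:
apply_moves:
  moves:
    - [[0.04, 0, 0], 0]
    - [[0.04, 0, 0], 0]
    - [[0.04, 0, 0], 0]
    - [[0.04, 0, 0], 0]
    - [[0.04, 0, 0], 0]

```text
time_s: 12.42
tcp_pos: [0.365, -0.2076, 0.2303]
ee_rot: [[-0.032, -0.999, -0.0], [-0.999, 0.032, -0.0], [0.0, 0.0, -1.0]]
wrist_force: [1.8, 1.0, -0.1]
gripper_width: 1.001
gripper_force: 0.0
```

Emit:
apply_moves:
  moves:
    - [[0.04, 0, 0], 0]
    - [[0.04, 0, 0], 0]
    - [[0.04, 0, 0], 0]
    - [[0, 0, 0], 0]
    - [[0, 0, 0], 0]

```text
time_s: 12.83
tcp_pos: [0.3612, -0.3269, 0.2292]
ee_rot: [[-0.036, -0.999, -0.003], [-0.999, 0.036, 0.001], [-0.001, 0.003, -1.0]]
wrist_force: [0.8, 0.0, 0.1]
gripper_width: 0.997
gripper_force: 0.0
```

Run:
```python
from h import *
b=imaging.capture("scene")["frame"];a=imaging.capture("top")["frame"]
m=np.hstack([cv2.resize(b[165:245,270:380],(550,400),interpolation=3),cv2.resize(a[150:240,270:380],(245,400))])
cv2.imwrite("pics/h1.png",m)
```

```text
(no output)
```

View pics/h1.png

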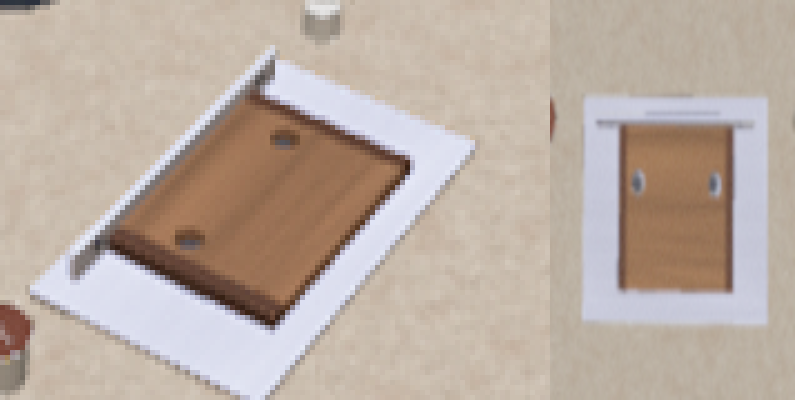

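Both pins show in the holes here too: (285,138) and (188,238). I'll compare the corners numerically with the flat and the tilted cases.

Run:
```python
from h import *
np.set_printoptions(precision=1,suppress=True)
p=imaging.capture("scene");k=5.0;o=np.array([270,165])
obs={"st":[[-.09,-.145,.012],(475,143)],"st2":[[-.09,.145,.012],(262,402)],"up":[[.0655,.125,.04],(72,258)],"up2":[[.0655,-.125,.04],(276,50)]}
v=lambda X:(proj(p,X)-o+.5)*k-.5
st=np.array([.5248,.0455,-.03]);W=lambda X:rz(st[2])@np.array(X)+[st[0],st[1],0]
for n,(X,u) in obs.items():print(n,v(W(X)),u)
B=dict(RL=[.065,.09,.014],RR=[.065,-.09,.014],NR=[-.065,-.09,.014],NL=[-.065,.09,.014],HL=[.02,.06,.014],HR=[.02,-.06,.014],NLb=[-.065,.09,0])
t=np.radians(4)
for n,X in B.items():
    print(n,"flat",v(W(np.array(X)+[0,0,.012])),"tilt",v(W(ry(-t)@X+[0,0,.012+.065*np.sin(t)])))
print("obs RL (112,233) RR (250,95) NR (410,162) NL (278,312) HL (190,238) HR (285,138)")
```

```text
st [481.4 146.3] (475, 143)
st2 [260.  405.3] (262, 402)
up [ 76.4 256.3] (72, 258)
up2 [281.8  51.9] (276, 50)
RL flat [109.  240.3] tilt [110.1 231.3]
RR flat [255.7  93.2] tilt [257.3  84.2]
NR flat [413.4 162.1] tilt [414.5 162.6]
NL flat [274.  320.2] tilt [275.1 320.7]
HL flat [190.4 240.6] tilt [191.7 234.9]
HR flat [286.5 140.1] tilt [288.  134.4]
NLb flat [273.4 335. ] tilt [273.2 334.9]
obs RL (112,233) RR (250,95) NR (410,162) NL (278,312) HL (190,238) HR (285,138)
```

Edge differences are RL-NL (-166,-79) and RR-NR (-160,-67), against flat (-165,-80) and (-158,-69); the tilted case would give -89 and -78. The board lies flat.

```bash
python3 -c "
from h import *
print(r.finish_job())"
```

```text
the job is handed in; nothing more can be done
None
```

The larger board was pushed back against the upstand, then right, until its holes dropped over the pins; the last images show it flat on the deck, the hand is clear and the job is handed in.

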